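# Refill the new basin rack in mirror order

## Robot

A 6-joint arm with a two-finger parallel gripper is mounted at the origin on the work surface. World frame = base frame: x ahead of the robot, y to its left, z up, the work surface at z = 0. Lengths are in mm, angles in rad, forces in N, time in s.
With the tool pointing down it reaches from about 275 to 750 mm from the base axis. Payload 10.2 kg.
Tool frame: the origin (TCP) lies at the very end of the fingers, on their centre line; the grasp point (between the pads) lies 19 mm behind it; x points along the fingers, z is the direction in which the jaws open and shut, and the axes are right-handed (so a half turn about x gives the same grasp; the last joint's range is limited). The gripper opens to 85 mm and grips with 20 to 120 N. Pads are 22 mm wide; open, the fingers measure 114 mm over their backs; the gripper's body (76 mm by 85 mm) begins 54 mm behind the grasp point. The pads swing forward as they close: fully open they stand 13 mm farther back than shut.
Start: joints at [-1.364, 0.313, 1.498, -0, 1.331, -0.223], TCP at [218.75, -477.263, 231.294] pointing down, gripper open.
Joint ranges: [-2.94, 2.94], [-0.97, 2.17], [0.19, 2.56], [-1.23, 4.37], [0.02, 3.11], [-2.88, 2.88]. Speed limits (rad/s): [2.39, 2.39, 3.01, 3.14, 3.14, 3.14].

## Interface

Orientations are given as a unit quaternion [w, x, y, z].
In Python, from rig import sense, vision, job gives the robot as it stands. The module is installed in compiled form; this text tells all that it offers.
- The arm moves only by the shell command python3 -m pendant 'ROWS' [FORCE]. ROWS is JSON, a list of rows, each a list of 7 numbers: the turn, a rotation vector about the tool's x, y, z in rad, then the shift along the tool's x, y, z in cm, then the opening, from 0 (shut) to 1 (fully open). A call has exactly 5 rows; each row is the pose to reach, as a shift and turn from the pose commanded when the call began, along the tool's axes at that moment; what a row does not reach only later rows make up. A row lasts 1/8 s, in which the tool goes at most 62.5 mm and 10.7 degrees, less where a joint would pass 70% of its speed; a pose out of reach is approached as far as the arm can. A call with a gripper value outside its range is refused whole. The fingers move at their own pace and stop on an object; FORCE is the grip in N (left out, the last holds). Time passes only in rows, so rows that repeat a pose let the fingers close, or fill a call up. It gives the time, the measured TCP pose, the force and the opening at its end, in the units of the state.
- sense(): the state, without advancing time (a new reading comes with each control period).
- vision.capture(name): name is "scene" or "top"; returns the picture (400x640x3 uint8, red, green, blue); there is no depth.
- vision.calibration(name): a dict with "K" (3x3 intrinsics, pixels), "k1" (the pictures are not rectified: a ray, as slopes to the right and down, at radius r is drawn at 1 + k1 r^2 times it, then the intrinsics apply), "extrinsics" (4x4, takes a point from camera to world coordinates). Camera axes: x right, y up, looking along -z (the intrinsics and any distortion apply to the point x, -y, -z); pixel columns grow to the right and rows downward; lengths in mm; the calibration is good to about 2 mm. A picture is of the moment at which its call begins. calibration takes no time and is no camera call.
- job.finish_job(): hands the job in, once; it reports no verdict.
The state is a dict: "time_s": time; "joints": joint angles; "dq": joint speeds; "tau": joint torques, N m; "eef_pos": TCP position; "ee_rot": TCP orientation; "force": force on the tool from outside, world axes, zero at the start; "wrist_torque": the same for the moment, N m; "grip_width": opening from 0.0 (shut) to 1.0 (fully open).
Only numpy, scipy, OpenCV 4.12 (cv2) and the standard library are available. Lean on these libraries where they do the work, as an engineer would, in place of code of your own. Each camera call takes 0.05 s, during which the arm holds its last target.

## Task

Move the four toiletries (blue tub, amber bottle, red can, green talc tin) from the old steel rack into the new clear plastic rack with the blue rims, one standing upright on the floor of each bay, in the reverse order: what stood at the left end of the old rack goes to the right end of the new one, and so on along the row. Tip nothing over on the way.

Things in the scene. Friction and masses are not known exactly. Their poses are not given: they have to be found in the camera images.
- tub_mid (a point): round blue plastic tub with a white screw cap, 50 mm diameter, 76 mm tall. The point is the centre of the thing, half-way up, z up. About 0.16 kg.
- oil_mid (a point): round amber hair-oil bottle with a paper band and a small black cap, 50 mm body diameter, 90 mm tall in all (the neck and cap are narrower; the body is at full width at the centre point). The point is the centre of the thing, half-way up, z up. About 0.18 kg.
- can_mid (a point): round red tin can with a plain silvery top, 50 mm diameter, 84 mm tall. The point is the centre of the thing, half-way up, z up. About 0.15 kg.
- talc_mid (a point): square green talc tin with a yellow top, 48 x 48 mm, 80 mm tall (the yellow top, the uppermost 12 mm, is 40 x 40 mm); x and y are its face normals, within 15 degrees of the old rack's at the start. The point is the centre of the thing, half-way up, z up. About 0.14 kg.
- pad_blue: thin blue square drip pad, 66 x 66 x 3 mm, fixed flat in the old rack; at the start the blue tub stands on it, so it goes on showing where that stood. Origin at the centre of its underside, axes parallel to the old rack's. The four pads lie in a shuffled order, so read their order afresh each time.
- pad_amber: thin orange square drip pad, 66 x 66 x 3 mm, fixed flat in the old rack; at the start the amber bottle stands on it, so it goes on showing where that stood. Origin at the centre of its underside, axes parallel to the old rack's. The four pads lie in a shuffled order, so read their order afresh each time.
- pad_red: thin red square drip pad, 66 x 66 x 3 mm, fixed flat in the old rack; at the start the red can stands on it, so it goes on showing where that stood. Origin at the centre of its underside, axes parallel to the old rack's. The four pads lie in a shuffled order, so read their order afresh each time.
- pad_talc: thin green square drip pad, 66 x 66 x 3 mm, fixed flat in the old rack; at the start the green talc tin stands on it, so it goes on showing where that stood. Origin at the centre of its underside, axes parallel to the old rack's. The four pads lie in a shuffled order, so read their order afresh each time.
- old_rack: old rack: low steel tray on feet, fixed, 84 mm (x) by 332 mm (y), the nearer or the farther one. Origin on the table under its centre; x across the rack, away from the robot, y along the row to the robot's left, z up; yaw within 9 degrees. Floor 18 mm above the table, lip 26 mm. Pads in a row at y = +120, +40, -40, -120 mm, x = 0; the things stand on them, 21 mm above the table, within 9 mm of their centres.
- new_rack: new rack: low tray of clear plastic with blue rims, fixed, empty at the start, 84 mm (x) by 332 mm (y). Origin on the table under its centre; x across the rack, away from the robot, y along the row to the robot's left, z up; yaw within 9 degrees. Floor 20 mm above the table; rims and walls between bays reach 31 mm. Four open bays, each 76 x 76 mm inside, centred at y = +120, +40, -40, -120 mm, x = 0.
There are look-alikes about, which are no part of the job. What is shaped like the part that bears tub_mid but purple is not meant.

How it is judged (in metres and radians):
At the end, for the whole second after the job is handed in: Each thing stands in the new rack in the bay that mirrors its pad's place in the old one (pad at +120 mm: bay at -120 mm, and so on), its centre within 15 mm of the bay's centre along and across the rack, on the floor (height within 6 mm), upright within 7 degrees, released and at rest (((y of pad_blue in the frame of old_rack between 0.1 and 0.14 m and y of tub_mid in the frame of new_rack between -0.135 and -0.105 m) or (y of pad_blue in the frame of old_rack between 0.02 and 0.06 m and y of tub_mid in the frame of new_rack between -0.055 and -0.025 m) or (y of pad_blue in the frame of old_rack between -0.06 and -0.02 m and y of tub_mid in the frame of new_rack between 0.025 and 0.055 m) or (y of pad_blue in the frame of old_rack between -0.14 and -0.1 m and y of tub_mid in the frame of new_rack between 0.105 and 0.135 m)) and x of tub_mid in the frame of new_rack between -0.015 and 0.015 m and z of tub_mid in the frame of new_rack between 0.052 and 0.064 m and angle between each of tub_mid, oil_mid, can_mid, talc_mid's own z axis and vertical below 0.12 rad and linear speed of each of tub, oil, can, talc below 0.02 m/s and ((y of pad_amber in the frame of old_rack between 0.1 and 0.14 m and y of oil_mid in the frame of new_rack between -0.135 and -0.105 m) or (y of pad_amber in the frame of old_rack between 0.02 and 0.06 m and y of oil_mid in the frame of new_rack between -0.055 and -0.025 m) or (y of pad_amber in the frame of old_rack between -0.06 and -0.02 m and y of oil_mid in the frame of new_rack between 0.025 and 0.055 m) or (y of pad_amber in the frame of old_rack between -0.14 and -0.1 m and y of oil_mid in the frame of new_rack between 0.105 and 0.135 m)) and x of oil_mid in the frame of new_rack between -0.015 and 0.015 m and z of oil_mid in the frame of new_rack between 0.059 and 0.071 m and ((y of pad_red in the frame of old_rack between 0.1 and 0.14 m and y of can_mid in the frame of new_rack between -0.135 and -0.105 m) or (y of pad_red in the frame of old_rack between 0.02 and 0.06 m and y of can_mid in the frame of new_rack between -0.055 and -0.025 m) or (y of pad_red in the frame of old_rack between -0.06 and -0.02 m and y of can_mid in the frame of new_rack between 0.025 and 0.055 m) or (y of pad_red in the frame of old_rack between -0.14 and -0.1 m and y of can_mid in the frame of new_rack between 0.105 and 0.135 m)) and x of can_mid in the frame of new_rack between -0.015 and 0.015 m and z of can_mid in the frame of new_rack between 0.056 and 0.068 m and ((y of pad_talc in the frame of old_rack between 0.1 and 0.14 m and y of talc_mid in the frame of new_rack between -0.135 and -0.105 m) or (y of pad_talc in the frame of old_rack between 0.02 and 0.06 m and y of talc_mid in the frame of new_rack between -0.055 and -0.025 m) or (y of pad_talc in the frame of old_rack between -0.06 and -0.02 m and y of talc_mid in the frame of new_rack between 0.025 and 0.055 m) or (y of pad_talc in the frame of old_rack between -0.14 and -0.1 m and y of talc_mid in the frame of new_rack between 0.105 and 0.135 m)) and x of talc_mid in the frame of new_rack between -0.015 and 0.015 m and z of talc_mid in the frame of new_rack between 0.054 and 0.066 m); the robot touches nothing.
It fails at once if the blue tub is tipped over (angle between tub_mid's own z axis and vertical above 0.8 rad).
It fails at once if the amber bottle is tipped over (angle between oil_mid's own z axis and vertical above 0.8 rad).
It fails at once if the red can is tipped over (angle between can_mid's own z axis and vertical above 0.8 rad).
It fails at once if the talc tin is tipped over (angle between talc_mid's own z axis and vertical above 0.8 rad).
It also fails if it takes over 96 s, if anything falls off the work surface, if the arm or the gripper's body presses on something with over 40 N, if the wrist force passes 120 N, or if a joint passes its speed limit or range.

## Working session

There is one attempt and no reset: what is moved stays moved. The work goes in short steps, Python scripts to look and compute and a shell command to move; the robot and the scene stay as the last step left them, time stands still between calls to the robot, and variables do not carry over. Pictures are saved under pics/ and viewed, and the job is handed in when it is done.

```bash
mkdir -p pics; python3 - <<'E'
from rig import sense, vision, job
import cv2
s=sense();print(s)
for n in("scene","top"):
    im=vision.capture(n);cv2.imwrite(f"pics/{n}0.png",im[:,:,::-1]);c=vision.calibration(n);print(n,c)
E
```

```text
{'time_s': 0.0, 'joints': array([-1.36438674e+00,  3.13484478e-01,  1.49844672e+00,  4.44673583e-05,
        1.33100086e+00, -2.23397685e-01]), 'dq': array([ 0.00011948, -0.00161209, -0.00043095,  0.00047169, -0.00013231,
       -0.00063233]), 'tau': array([-3.56035940e-03, -4.12275660e+01, -2.59746069e+01, -3.45626195e-04,
        4.23746940e-03,  4.87172457e-06]), 'eef_pos': array([ 218.71142155, -476.99067891,  230.71380741]), 'ee_rot': array([ 0.59480185,  0.38222329,  0.59544407, -0.38152651]), 'force': array([ 0.00091176,  0.33236227, -0.11260424]), 'wrist_torque': array([ 0.01200443, -0.03051542, -0.01479207]), 'grip_width': 1.0015893423394815}
scene {'K': array([[367.49686739,   0.        , 323.95167265],
       [  0.        , 367.49686739, 201.75455294],
       [  0.        ,   0.        ,   1.        ]]), 'k1': 0.017743027005216364, 'extrinsics': array([[ 4.73670432e-01, -6.53938775e-01,  5.89915587e-01,
         8.88443104e+02],
       [ 8.80702129e-01,  3.51491857e-01, -3.17517298e-01,
        -2.60281526e+02],
       [ 2.86347730e-04,  6.69938469e-01,  7.42416571e-01,
         5.44356857e+02],
       [ 0.00000000e+00,  0.00000000e+00,  0.00000000e+00,
         1.00000000e+00]])}
top {'K': array([[405.54889883,   0.        , 317.03529725],
       [  0.        , 405.54889883, 195.4382432 ],
       [  0.        ,   0.        ,   1.        ]]), 'k1': -0.00020007535564029632, 'extrinsics': array([[-7.12669491e-03,  9.93755373e-01, -1.11352903e-01,
         4.18651466e+02],
       [-9.99570045e-01, -1.02467430e-02, -2.74723428e-02,
        -6.80197933e+01],
       [-2.84417928e-02,  1.11109240e-01,  9.93401128e-01,
         9.54416827e+02],
       [ 0.00000000e+00,  0.00000000e+00,  0.00000000e+00,
         1.00000000e+00]])}
```

View pics/top0.png

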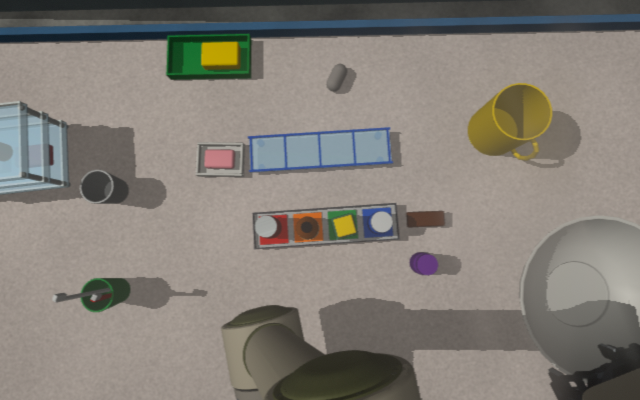

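View pics/scene0.png

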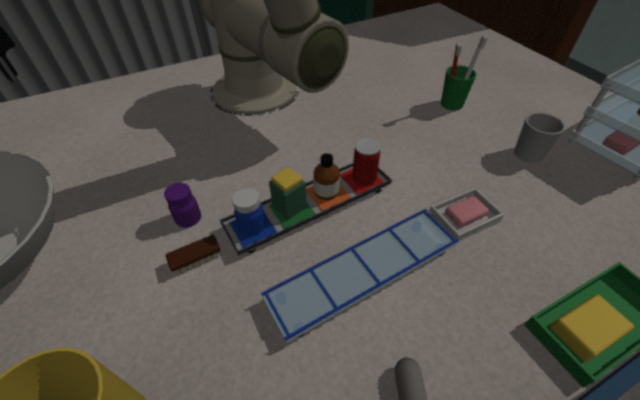

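```bash
cat > h.py <<'E'
import numpy as np, cv2
from scipy.spatial.transform import Rotation as R
from rig import sense, vision
def ray(cal,uv):
    K=cal['K'];uv=np.atleast_2d(np.array(uv,float))
    d=(uv-K[:2,2])/[K[0,0],K[1,1]]
    u=d.copy()
    for _ in range(10): u=d/(1+cal['k1']*(u**2).sum(1,keepdims=True))
    E=cal['extrinsics']
    return E[:3,3],np.c_[u[:,0],-u[:,1],-np.ones(len(u))]@E[:3,:3].T
def plane(cal,uv,z):
    o,d=ray(cal,uv);t=(z-o[2])/d[:,2];return o+d*t[:,None]
def proj(cal,P):
    E=cal['extrinsics'];c=(np.atleast_2d(P)-E[:3,3])@E[:3,:3]
    s=np.c_[c[:,0]/-c[:,2],-c[:,1]/-c[:,2]];r2=(s**2).sum(1,keepdims=True)
    s=s*(1+cal['k1']*r2);K=cal['K'];return s*[K[0,0],K[1,1]]+K[:2,2]
def tool():
    s=sense();w,x,y,z=s['ee_rot'];M=R.from_quat([x,y,z,w]).as_matrix();return s,M
E
python3 - <<'E'
from h import *
a=cv2.imread('pics/top0.png')[195:260,235:455];b=cv2.imread('pics/scene0.png')[130:280,150:410]
c=cv2.imread('pics/top0.png')[120:180,235:455]
cv2.imwrite('pics/ca.png',cv2.resize(a,(770,228),interpolation=cv2.INTER_CUBIC))
cv2.imwrite('pics/cc.png',cv2.resize(c,(770,210),interpolation=cv2.INTER_CUBIC))
cv2.imwrite('pics/cb.png',cv2.resize(b,None,fx=3,fy=3,interpolation=cv2.INTER_CUBIC))
s,M=tool();print(M)
E
```

```text
[[-1.97659110e-04  9.09052405e-01  4.16681756e-01]
 [ 1.08136771e-03  4.16681715e-01 -9.09051802e-01]
 [-9.99999396e-01  2.70903825e-04 -1.06538085e-03]]
```

View pics/ca.png

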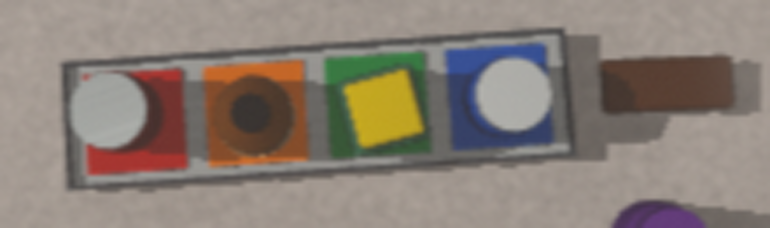

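View pics/cb.png

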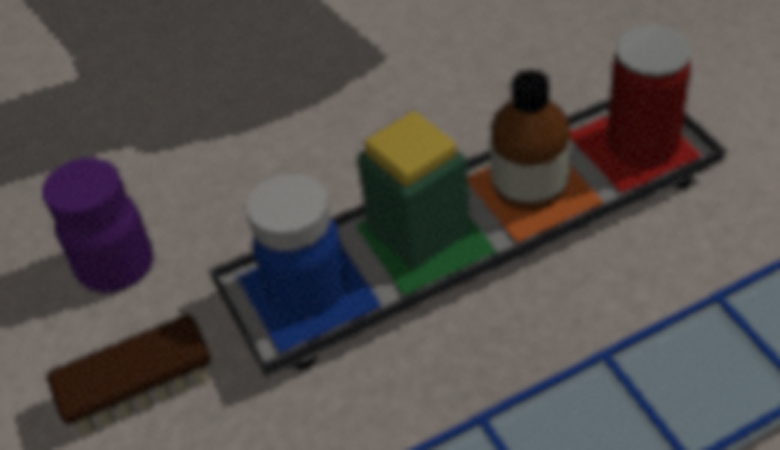

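View pics/cc.png

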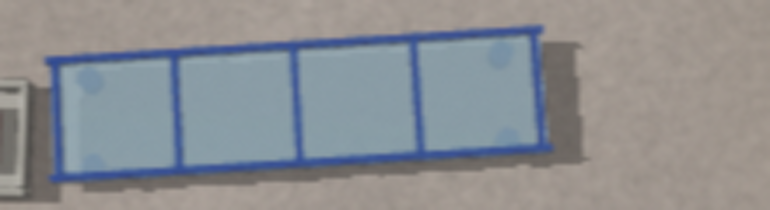

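```bash
cat > meas.py <<'E'
from h import *
import sys
def new_rack(im,cal):
    hsv=cv2.cvtColor(im,cv2.COLOR_RGB2HSV)
    m=cv2.inRange(hsv,(105,110,40),(130,255,255)); m[:110]=0;m[190:]=0;m[:,:230]=0;m[:,410:]=0
    pts=cv2.findNonZero(m)
    (c,sz,ang)=cv2.minAreaRect(pts); box=cv2.boxPoints((c,sz,ang))
    return box
def talc_top(im,roi):
    pass
def blob(mask,roi):
    x0,y0,x1,y1=roi;mm=np.zeros_like(mask);mm[y0:y1,x0:x1]=mask[y0:y1,x0:x1]
    cs,_=cv2.findContours(mm,cv2.RETR_EXTERNAL,cv2.CHAIN_APPROX_NONE)
    return max(cs,key=cv2.contourArea)
if __name__=="__main__":
    im=cv2.imread('pics/top0.png')[:,:,::-1].copy();cal=vision.calibration('top')
    hsv=cv2.cvtColor(im,cv2.COLOR_RGB2HSV)
    box=new_rack(im,cal);P=plane(cal,box,31);print('new box',box.tolist());print(P.round(1).tolist(),'c',P.mean(0).round(1))
    e=[P[(i+1)%4]-P[i] for i in range(4)];print([round(float(np.linalg.norm(x)),1) for x in e],[round(float(np.degrees(np.arctan2(x[1],x[0]))),2) for x in e])
    white=cv2.inRange(hsv,(0,0,110),(180,75,255))
    # caps
    for n,msk,roi,z in [('can',cv2.inRange(hsv,(0,0,105),(180,70,255)),(254,213,280,240),105),('tub',cv2.inRange(hsv,(0,0,120),(180,75,255)),(366,208,396,236),97),
       ('oil',cv2.inRange(hsv,(0,0,0),(180,255,62)),(298,215,320,238),111),('talc',cv2.inRange(hsv,(22,140,100),(32,255,255)),(325,208,360,240),101)]:
        c=blob(msk,roi);(cc,sz,a)=cv2.minAreaRect(c);M=cv2.moments(c);cen=(M['m10']/M['m00'],M['m01']/M['m00'])
        (ec,r)=cv2.minEnclosingCircle(c)
        print(n,cv2.contourArea(c),'mom',np.round(cen,1),'rect',np.round(cc,1),np.round(sz,1),round(a,1),'circ',np.round(ec,1),round(r,1),'->',plane(cal,cen,z).round(1)[0])
        if n=='talc':
            q=plane(cal,cv2.boxPoints((cc,sz,a)),z);e=q[1]-q[0];print('talc yaw',np.degrees(np.arctan2(e[1],e[0])),np.linalg.norm(e))
E
python3 meas.py
```

```text
new box [[247.79495239257812, 136.086669921875], [389.7969055175781, 127.11813354492188], [392.0403747558594, 162.63958740234375], [250.03842163085938, 171.60812377929688]]
[[663.7, 118.7, 31.0], [680.2, -212.8, 31.0], [596.3, -215.7, 31.0], [579.4, 112.5, 31.0]] c [629.9 -49.3  31. ]
[331.9, 83.9, 328.6, 84.6] [-87.15, -178.04, 92.96, 4.23]
can 428.0 mom [265. 225.] rect [266.5 226. ] [26. 25.] 90.0 circ [267.5 226. ] 17.4 -> [452.6  65.2 105. ]
tub 339.0 mom [381.3 221.3] rect [381.5 221. ] [20. 21.] 90.0 circ [381.4 221.5] 10.9 -> [ 458.7 -179.2   97. ]
oil 66.5 mom [306.4 226.6] rect [306.5 226.5] [9. 9.] 90.0 circ [306.2 226.8] 5.1 -> [448.2 -22.1 111. ]
talc 323.5 mom [344.2 225.6] rect [344.3 225.6] [18.7 19.1] 74.1 circ [344. 226.] 12.5 -> [ 450.  -100.9  101. ]
talc yaw -74.55577824547402 40.14652913874391
```

Candidates: blue tub at (381,222) in the old rack, with the purple jar at (424,264) as its look-alike (rejected). The can is at (265,226), the bottle at (306,227) and the talc at (344,226). The yellow sponge at (220,54) is not the talc. The steel old rack is nearer, at (325,227), and the empty blue-rimmed new rack is farther, at (320,150). The crops confirm the row from left to right is red, amber, talc, blue, so the new row must be blue, talc, amber, red.

I'll move the tub first, starting by going above it.

```bash
python3 -m pendant '[[-1.192,0,0,4.1,34.2,-17.1,1],[-1.192,0,0,4.1,34.2,-17.1,1],[-1.192,0,0,4.1,34.2,-17.1,1],[-1.192,0,0,4.1,34.2,-17.1,1],[-1.192,0,0,4.1,34.2,-17.1,1]]' 40; cat > st.py <<'E'
from h import *
import sys
# usage: st.py x y z yawdeg -> tool delta for the tool z axis at yaw
s,M=tool();p=s['eef_pos'];yaw=np.degrees(np.arctan2(M[1,2],M[0,2]))
print('t',round(s['time_s'],2),'p',p.round(1),'zyaw',round(yaw,2),'tilt',round(np.degrees(np.arccos(-M[2,0])),2),'w',round(s['grip_width'],3),'F',s['force'].round(1),'q',s['joints'].round(2))
a=list(map(float,sys.argv[1:]))
for i in range(0,len(a),4):
    d=M.T@(np.array(a[i:i+3])-p)/10;t=-np.radians((a[i+3]-yaw+180)%360-180);print('turn',round(t,3),'shift cm',d.round(2))
E
python3 st.py 458.7 -179.2 190 2.9
```

```text
time_s: 0.72
eef_pos: [414.4, -233.3, 197.7]
ee_rot: [0.704, 0.07, 0.704, -0.07]
force: [1.4, -0.7, 0.7]
grip_width: 1.0
t 0.72 p [ 414.4 -233.3  197.7] zyaw -11.32 tilt 0.01 w 1.0 F [ 1.4 -0.7  0.7] q [-0.76  0.23  1.69  0.    1.21 -0.56]
turn -0.248 shift cm [0.77 6.18 3.28]
```

```bash
python3 -m pendant '[[-0.248,0,0,0.77,6.2,3.3,1],[-0.248,0,0,0.77,6.2,3.3,1],[-0.248,0,0,0.77,6.2,3.3,1],[-0.248,0,0,0.77,6.2,3.3,1],[-0.248,0,0,0.77,6.2,3.3,1]]'; python3 st.py 458.7 -179.2 120 2.9
```

```text
time_s: 1.35
eef_pos: [458.0, -181.8, 190.4]
ee_rot: [0.707, -0.015, 0.707, 0.015]
force: [-0.5, -0.6, 0.4]
grip_width: 0.999
t 1.35 p [ 458.  -181.8  190.4] zyaw 2.43 tilt 0.01 w 0.999 F [-0.5 -0.6  0.4] q [-0.62  0.28  1.65 -0.    1.21 -0.66]
turn -0.008 shift cm [7.04 0.26 0.08]
```

```bash
python3 -m pendant '[[-0.008,0,0,3.5,0.15,0.08,1],[-0.008,0,0,7,0.3,0.08,1],[-0.008,0,0,7,0.3,0.08,1],[-0.008,0,0,7,0.3,0.08,1],[-0.008,0,0,7,0.3,0.08,1]]'; python3 st.py 458.7 -179.2 38 2.9
python3 - <<'E'
from h import *
im=vision.capture('scene');c=im[60:260,120:400,::-1]
cv2.imwrite('pics/s1.png',cv2.resize(c,None,fx=2.8,fy=2.8,interpolation=cv2.INTER_CUBIC))
E
```

```text
time_s: 1.98
eef_pos: [459.6, -178.6, 121.7]
ee_rot: [0.708, -0.019, 0.706, 0.018]
force: [0.4, 0.4, 0.1]
grip_width: 1.0
t 1.98 p [ 459.6 -178.6  121.7] zyaw 2.99 tilt 0.15 w 1.0 F [0.4 0.4 0.1] q [-0.61  0.36  1.74 -0.    1.04 -0.66]
turn 0.002 shift cm [ 8.37 -0.04 -0.1 ]
```

View pics/s1.png

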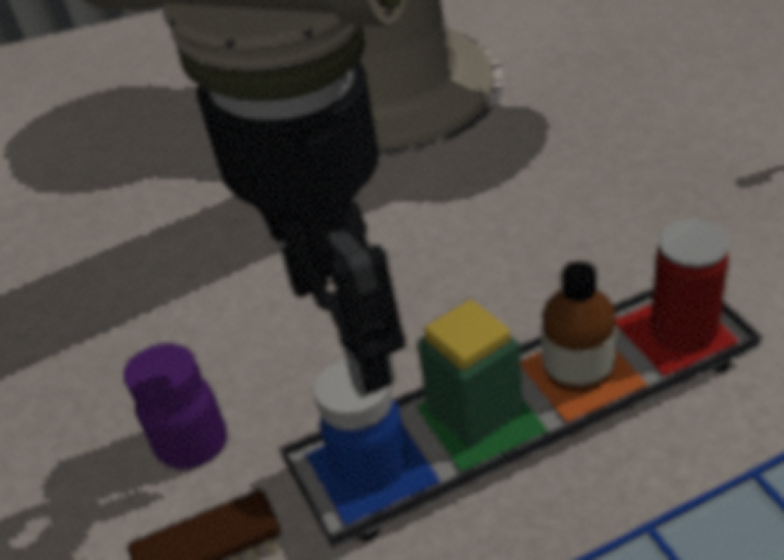

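The fingers straddle the tub cap (crop 355,380), clear of the talc. Descending and gripping.

```bash
python3 -m pendant '[[0,0,0,3,0,0,1],[0,0,0,5.5,0,0,1],[0,0,0,8.2,0,0,1],[0,0,0,8.2,0,0,1],[0,0,0,8.2,0,0,1]]'; python3 -m pendant '[[0,0,0,0,0,0,0],[0,0,0,0,0,0,0],[0,0,0,0,0,0,0],[0,0,0,0,0,0,0],[0,0,0,0,0,0,0]]' 40;  python3 st.py 458.7 -179.2 150 2.9
```

```text
time_s: 2.65
eef_pos: [459.6, -178.5, 39.5]
ee_rot: [0.707, -0.019, 0.706, 0.018]
force: [-0.3, -1.2, -0.3]
grip_width: 1.0
time_s: 3.28
eef_pos: [459.4, -178.3, 39.1]
ee_rot: [0.707, -0.019, 0.706, 0.018]
force: [0.2, 1.2, 5.5]
grip_width: 0.571
t 3.27 p [ 459.4 -178.3   39.1] zyaw 3.01 tilt 0.08 w 0.571 F [0.2 1.2 5.5] q [-0.61  0.49  1.81  0.    0.84 -0.66]
turn 0.002 shift cm [-11.09  -0.09  -0.06]
```

```bash
python3 -m pendant '[[0,0,0,-3,0,0,0],[0,0,0,-6.5,0,0,0],[0,0,0,-11,0,0,0],[0,0,0,-11,0,0,0],[0,0,0,-11,0,0,0]]';  python3 st.py 623.9 70.5 150 2.9
```

```text
time_s: 3.9
eef_pos: [458.5, -177.7, 147.4]
ee_rot: [0.706, -0.018, 0.707, 0.019]
force: [-0.4, 0.1, -2.4]
grip_width: 0.567
t 3.9 p [ 458.5 -177.7  147.4] zyaw 3.01 tilt 0.09 w 0.567 F [-0.4  0.1 -2.4] q [-0.61  0.33  1.71 -0.    1.1  -0.66]
turn 0.002 shift cm [-0.26 23.92 17.82]
```

```bash
python3 -m pendant '[[0,0,0,0,3,2.2,0],[0,0,0,0,8,6,0],[0,0,0,0,13,9.7,0],[0,0,0,0,18,13.4,0],[0,0,0,0,22,16.4,0]]';python3 -m pendant '[[0,0,0,0,1.9,1.4,0],[0,0,0,0,1.9,1.4,0],[0,0,0,0,1.9,1.4,0],[0,0,0,0,1.9,1.4,0],[0,0,0,0,1.9,1.4,0]]';  python3 st.py 623.9 70.5 39 2.9
python3 - <<'E'
from h import *
im=vision.capture('scene');
cv2.imwrite('pics/s2.png',im[:,:,::-1])
E
```

```text
time_s: 4.53
eef_pos: [611.4, 52.5, 146.2]
ee_rot: [0.706, -0.019, 0.708, 0.019]
force: [1.0, -0.7, -2.0]
grip_width: 0.569
time_s: 5.15
eef_pos: [624.0, 69.3, 148.4]
ee_rot: [0.707, -0.018, 0.707, 0.018]
force: [0.5, -0.2, -2.4]
grip_width: 0.569
t 5.15 p [624.   69.3 148.4] zyaw 2.95 tilt 0.0 w 0.569 F [ 0.5 -0.2 -2.4] q [-0.08  0.61  1.27 -0.    1.26 -0.13]
turn 0.001 shift cm [ 1.094e+01  1.200e-01 -1.000e-02]
```

View pics/s2.png

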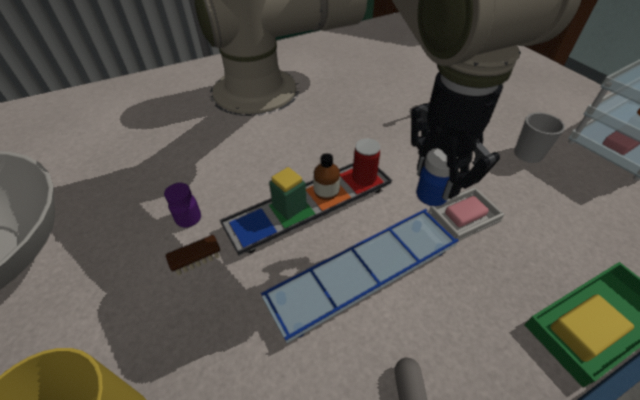

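```bash
python3 -m pendant '[[0,0,0,4,0.1,0,0],[0,0,0,8,0.1,0,0],[0,0,0,10,0.1,0,0],[0,0,0,10.6,0.1,0,0],[0,0,0,11,0.1,0,0]]'; python3 -m pendant '[[0,0,0,0,0,0,0],[0,0,0,0,0,0,0],[0,0,0,0,0,0,0.8],[0,0,0,0,0,0,1],[0,0,0,0,0,0,1]]';  python3 st.py 623.9 70.5 38 2.9
```

```text
time_s: 5.82
eef_pos: [624.6, 70.8, 39.0]
ee_rot: [0.707, -0.019, 0.706, 0.018]
force: [0.6, 0.3, -0.9]
grip_width: 0.564
time_s: 6.45
eef_pos: [624.3, 70.9, 38.5]
ee_rot: [0.707, -0.019, 0.707, 0.019]
force: [0.9, 0.5, -0.2]
grip_width: 0.996
t 6.45 p [624.3  70.9  38.5] zyaw 3.01 tilt 0.03 w 0.996 F [ 0.9  0.5 -0.2] q [-0.07  0.73  1.37 -0.    1.04 -0.13]
turn 0.002 shift cm [ 0.05 -0.04 -0.04]
```

Released. Raising, then on to the talc tin (tool z at 15.4°).

```bash
python3 -m pendant '[[0,0,0,-3,0,0,1],[0,0,0,-7,0,0,1],[0,0,0,-12,0,0,1],[0,0,0,-12,0,0,1],[0,0,0,-12,0,0,1]]';  python3 st.py 450 -100.9 150 15.4
```

```text
time_s: 7.08
eef_pos: [623.8, 71.0, 157.6]
ee_rot: [0.706, -0.019, 0.707, 0.019]
force: [0.3, -0.3, -0.2]
grip_width: 0.999
t 7.08 p [623.8  71.  157.6] zyaw 3.01 tilt 0.06 w 0.999 F [ 0.3 -0.3 -0.2] q [-0.07  0.6   1.26 -0.    1.28 -0.13]
turn -0.216 shift cm [  0.78 -16.25 -18.26]
```

```bash
python3 -m pendant '[[-0.216,0,0,0,-16.2,-18.3,1],[-0.216,0,0,0,-16.2,-18.3,1],[-0.216,0,0,0,-16.2,-18.3,1],[-0.216,0,0,0,-16.2,-18.3,1],[-0.216,0,0,0,-16.2,-18.3,1]]';  python3 st.py 450 -100.9 150 15.4; python3 - <<'E'
from h import *
im=vision.capture('scene');
cv2.imwrite('pics/s3.png',im[:,:,::-1])
E
```

```text
time_s: 7.7
eef_pos: [447.7, -102.0, 157.3]
ee_rot: [0.7, -0.093, 0.702, 0.094]
force: [-0.6, 1.0, -1.0]
grip_width: 1.004
t 7.7 p [ 447.7 -102.   157.3] zyaw 15.14 tilt 0.15 w 1.004 F [-0.6  1.  -1. ] q [-0.48  0.25  1.79 -0.    1.11 -0.74]
turn -0.005 shift cm [0.73 0.05 0.26]
```

View pics/s3.png

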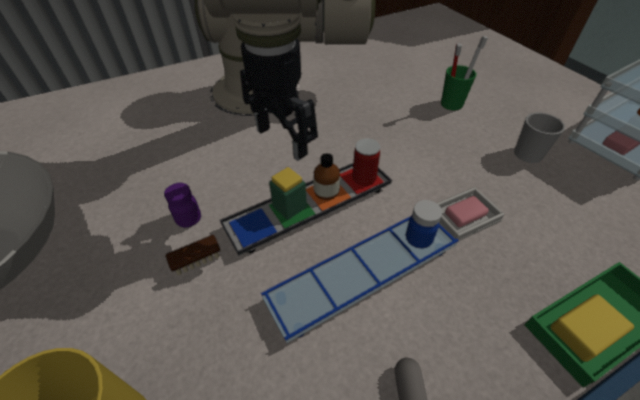

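The tub stands upright in the left bay at (424,224). The gripper is above the talc, so I'm descending and gripping.

```bash
python3 -m pendant '[[0,0,0,3,0.05,0.1,1],[0,0,0,6,0.05,0.1,1],[0,0,0,9,0.05,0.1,1],[0,0,0,11.8,0.05,0.1,1],[0,0,0,11.8,0.05,0.1,1]]'; python3 -m pendant '[[0,0,0,0,0,0,1],[0,0,0,0,0,0,0],[0,0,0,0,0,0,0],[0,0,0,0,0,0,0],[0,0,0,0,0,0,0]]' 40;  python3 st.py 450 -100.9 150 15.4
```

```text
time_s: 8.38
eef_pos: [450.0, -98.3, 38.4]
ee_rot: [0.699, -0.094, 0.702, 0.096]
force: [0.9, -0.1, 0.9]
grip_width: 1.003
time_s: 9.0
eef_pos: [451.2, -99.8, 41.0]
ee_rot: [0.701, -0.095, 0.7, 0.094]
force: [-0.6, 0.9, 6.7]
grip_width: 0.554
t 9.0 p [451.2 -99.8  41. ] zyaw 15.38 tilt 0.08 w 0.554 F [-0.6  0.9  6.7] q [-0.47  0.44  1.89  0.    0.81 -0.74]
turn -0.0 shift cm [-10.9   -0.08  -0.13]
```

```bash
python3 -m pendant '[[0,0,0,-3,0,0,0],[0,0,0,-6.5,0,0,0],[0,0,0,-11.5,0,0,0],[0,0,0,-11.5,0,0,0],[0,0,0,-11.5,0,0,0]]';  python3 st.py 628 -9.3 154 2.9
```

```text
time_s: 9.62
eef_pos: [450.2, -99.4, 154.4]
ee_rot: [0.7, -0.094, 0.701, 0.095]
force: [-0.3, -0.3, -1.9]
grip_width: 0.56
t 9.62 p [450.2 -99.4 154.4] zyaw 15.38 tilt 0.09 w 0.56 F [-0.3 -0.3 -1.9] q [-0.47  0.26  1.79 -0.    1.1  -0.74]
turn 0.218 shift cm [ 0.02  3.98 19.53]
```

```bash
python3 -m pendant '[[0.03,0,0,0,0.6,3,0],[0.09,0,0,0,1.5,8,0],[0.15,0,0,0,2.7,13,0],[0.218,0,0,0,3.6,17,0],[0.218,0,0,0,4,19.5,0]]';python3 -m pendant '[[0,0,0,0,0,0,0],[0,0,0,0,0,0,0],[0,0,0,0,0,0,0],[0,0,0,0,0,0,0],[0,0,0,0,0,0,0]]';  python3 st.py 628 -9.3 40.5 2.9
```

```text
time_s: 10.25
eef_pos: [628.6, -8.1, 152.6]
ee_rot: [0.706, -0.018, 0.708, 0.018]
force: [0.6, 1.2, -1.4]
grip_width: 0.559
time_s: 10.88
eef_pos: [628.0, -9.6, 155.4]
ee_rot: [0.707, -0.018, 0.707, 0.018]
force: [-0.6, -0.3, -0.7]
grip_width: 0.556
t 10.88 p [628.   -9.6 155.4] zyaw 2.88 tilt 0.01 w 0.556 F [-0.6 -0.3 -0.7] q [-0.2   0.6   1.26  0.    1.28 -0.25]
turn -0.0 shift cm [11.49  0.03 -0.  ]
```

```bash
python3 -m pendant '[[0,0,0,4,0,0,0],[0,0,0,8,0,0,0],[0,0,0,10.5,0,0,0],[0,0,0,11.2,0,0,0],[0,0,0,11.6,0,0,0]]'; python3 -m pendant '[[0,0,0,0,0,0,0],[0,0,0,0,0,0,0],[0,0,0,0,0,0,0.8],[0,0,0,0,0,0,1],[0,0,0,0,0,0,1]]';  python3 st.py 628 -9.3 40 2.9; python3 -m pendant '[[0,0,0,-3,0,0,1],[0,0,0,-7,0,0,1],[0,0,0,-12,0,0,1],[0,0,0,-12,0,0,1],[0,0,0,-12,0,0,1]]';  python3 st.py 448.2 -22.1 158 2.9
```

```text
time_s: 11.5
eef_pos: [628.6, -9.5, 40.0]
ee_rot: [0.707, -0.018, 0.706, 0.018]
force: [-1.4, 2.4, 21.8]
grip_width: 0.558
time_s: 12.12
eef_pos: [628.2, -9.4, 39.4]
ee_rot: [0.707, -0.018, 0.707, 0.018]
force: [-0.6, 0.6, 0.1]
grip_width: 1.0
t 12.12 p [628.2  -9.4  39.4] zyaw 2.89 tilt 0.02 w 1.0 F [-0.6  0.6  0.1] q [-0.2   0.73  1.37  0.    1.04 -0.25]
turn -0.0 shift cm [-0.06  0.01 -0.02]
time_s: 12.75
eef_pos: [627.8, -9.3, 158.5]
ee_rot: [0.706, -0.018, 0.707, 0.018]
force: [-1.1, 0.2, -0.3]
grip_width: 1.003
t 12.75 p [627.8  -9.3 158.5] zyaw 2.89 tilt 0.06 w 1.003 F [-1.1  0.2 -0.3] q [-0.2   0.6   1.26 -0.    1.28 -0.25]
turn -0.0 shift cm [  0.07  -0.37 -18.  ]
```

```bash
python3 -m pendant '[[0,0,0,0,-0.37,-18,1],[0,0,0,0,-0.37,-18,1],[0,0,0,0,-0.37,-18,1],[0,0,0,0,-0.37,-18,1],[0,0,0,0,-0.37,-18,1]]';  python3 st.py 448.2 -22.1 44 2.9; python3 - <<'E'
from h import *
im=vision.capture('scene');
cv2.imwrite('pics/s4.png',im[:,:,::-1])
E
```

```text
time_s: 13.38
eef_pos: [449.1, -22.3, 159.0]
ee_rot: [0.707, -0.018, 0.707, 0.018]
force: [0.1, 0.5, 0.3]
grip_width: 1.0
t 13.38 p [449.1 -22.3 159. ] zyaw 2.88 tilt 0.0 w 1.0 F [0.1 0.5 0.3] q [-0.31  0.22  1.82  0.    1.1  -0.36]
turn -0.0 shift cm [11.5   0.02 -0.09]
```

View pics/s4.png

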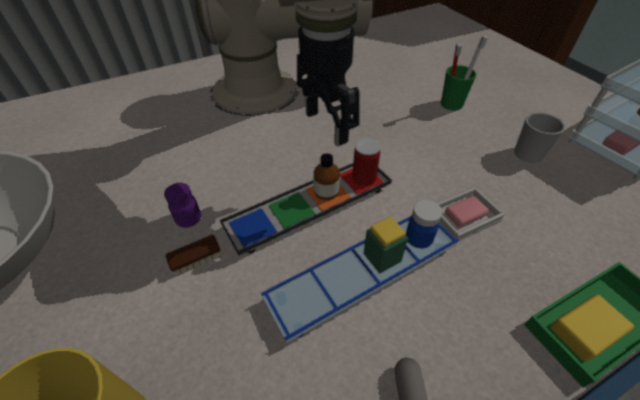

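The talc stands in the second bay at (386,244). Next is the bottle.

```bash
python3 -m pendant '[[0,0,0,3,0,-0.05,1],[0,0,0,6,0,-0.05,1],[0,0,0,9,0,-0.05,1],[0,0,0,11.5,0,-0.05,1],[0,0,0,11.5,0,-0.05,1]]'; python3 -m pendant '[[0,0,0,0,0,0,1],[0,0,0,0,0,0,0],[0,0,0,0,0,0,0],[0,0,0,0,0,0,0],[0,0,0,0,0,0,0]]' 40;  python3 st.py 448.2 -22.1 150 2.9
```

```text
time_s: 14.05
eef_pos: [447.9, -21.9, 42.7]
ee_rot: [0.706, -0.018, 0.708, 0.018]
force: [0.7, 0.4, -0.1]
grip_width: 0.997
time_s: 14.68
eef_pos: [448.6, -22.3, 45.2]
ee_rot: [0.707, -0.018, 0.706, 0.018]
force: [-1.0, 0.0, 7.1]
grip_width: 0.57
t 14.68 p [448.6 -22.3  45.2] zyaw 2.9 tilt 0.09 w 0.57 F [-1.   0.   7.1] q [-0.31  0.41  1.93  0.    0.8  -0.36]
turn -0.0 shift cm [-10.48   0.02  -0.02]
```

```bash
python3 -m pendant '[[0,0,0,-3,0,0,0],[0,0,0,-6.5,0,0,0],[0,0,0,-11.5,0,0,0],[0,0,0,-11.5,0,0,0],[0,0,0,-11.5,0,0,0]]';  python3 st.py 632 -89.2 158 2.9
```

```text
time_s: 15.3
eef_pos: [447.5, -22.0, 158.5]
ee_rot: [0.706, -0.018, 0.707, 0.018]
force: [0.1, 0.6, -2.6]
grip_width: 0.571
t 15.3 p [447.5 -22.  158.5] zyaw 2.89 tilt 0.08 w 0.571 F [ 0.1  0.6 -2.6] q [-0.31  0.22  1.82 -0.    1.1  -0.36]
turn -0.0 shift cm [ 0.02 -7.64 18.09]
```

```bash
python3 -m pendant '[[0,0,0,0,-1.2,2.8,0],[0,0,0,0,-3,7.2,0],[0,0,0,0,-5,11.8,0],[0,0,0,0,-6.7,16,0],[0,0,0,0,-7.6,18.1,0]]';python3 -m pendant '[[0,0,0,0,0,0,0],[0,0,0,0,0,0,0],[0,0,0,0,0,0,0],[0,0,0,0,0,0,0],[0,0,0,0,0,0,0]]';  python3 st.py 632 -89.2 44 2.9;python3 - <<'E'
from h import *
im=vision.capture('scene');
cv2.imwrite('pics/s5.png',im[:,:,::-1])
E
```

```text
time_s: 15.92
eef_pos: [633.4, -89.5, 156.4]
ee_rot: [0.706, -0.017, 0.708, 0.018]
force: [-0.3, 0.2, -1.8]
grip_width: 0.572
time_s: 16.55
eef_pos: [632.5, -88.9, 159.5]
ee_rot: [0.707, -0.018, 0.707, 0.018]
force: [-0.0, -0.3, -2.0]
grip_width: 0.568
t 16.55 p [632.5 -88.9 159.5] zyaw 2.9 tilt 0.02 w 0.568 F [-0.  -0.3 -2. ] q [-0.32  0.62  1.22  0.    1.3  -0.37]
turn -0.0 shift cm [11.55 -0.03 -0.06]
```

View pics/s5.png

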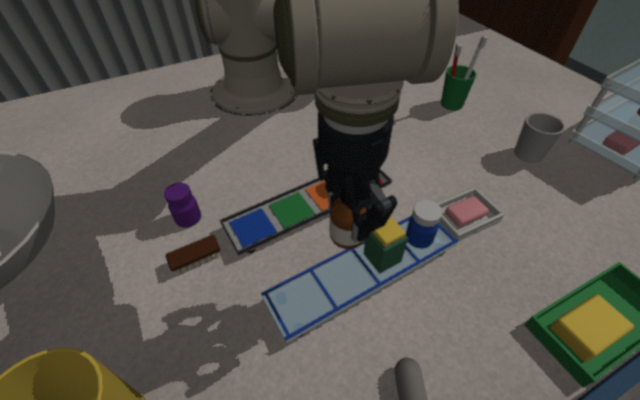

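The bottle is held upright above the third bay, around (350,225). Lowering it.

```bash
python3 -m pendant '[[0,0,0,4,0,0,0],[0,0,0,8,0,0,0],[0,0,0,10.5,0,0,0],[0,0,0,11.2,0,0,0],[0,0,0,11.6,0,0,0]]'; python3 -m pendant '[[0,0,0,0,0,0,0],[0,0,0,0,0,0,0],[0,0,0,0,0,0,0.8],[0,0,0,0,0,0,1],[0,0,0,0,0,0,1]]';  python3 st.py; python3 -m pendant '[[0,0,0,-3,0,0,1],[0,0,0,-7,0,0,1],[0,0,0,-12,0,0,1],[0,0,0,-12,0,0,1],[0,0,0,-12,0,0,1]]';  python3 st.py 450 64 158 2.9
```

```text
time_s: 17.23
eef_pos: [633.1, -89.1, 44.2]
ee_rot: [0.707, -0.018, 0.706, 0.018]
force: [-8.2, 1.9, 20.4]
grip_width: 0.57
time_s: 17.85
eef_pos: [632.7, -89.0, 43.4]
ee_rot: [0.707, -0.018, 0.707, 0.018]
force: [-1.6, 0.5, -0.1]
grip_width: 0.998
t 17.85 p [632.7 -89.   43.4] zyaw 2.89 tilt 0.01 w 0.998 F [-1.6  0.5 -0.1] q [-0.32  0.75  1.32  0.    1.07 -0.37]
time_s: 18.48
eef_pos: [632.3, -88.8, 162.5]
ee_rot: [0.706, -0.018, 0.707, 0.018]
force: [-0.2, 0.2, -1.1]
grip_width: 0.997
t 18.48 p [632.3 -88.8 162.5] zyaw 2.89 tilt 0.07 w 0.997 F [-0.2  0.2 -1.1] q [-0.32  0.62  1.22  0.    1.31 -0.37]
turn -0.0 shift cm [  0.47  16.18 -17.44]
```

```bash
python3 -m pendant '[[0,0,0,0,16.2,-17.4,1],[0,0,0,0,16.2,-17.4,1],[0,0,0,0,16.2,-17.4,1],[0,0,0,0,16.2,-17.4,1],[0,0,0,0,16.2,-17.4,1]]';  python3 st.py 450 64 41 2.9; python3 - <<'E'
from h import *
im=vision.capture('scene');
cv2.imwrite('pics/s6.png',im[:,:,::-1])
hsv=cv2.cvtColor(im,cv2.COLOR_RGB2HSV)
cal=vision.calibration('scene')
print(proj(cal,[[450,64,105],[450,64,21]]))
b=cv2.resize(im[120:300,250:470,::-1],None,fx=3,fy=3,interpolation=cv2.INTER_CUBIC);cv2.imwrite('pics/s6b.png',b)
E
```

```text
time_s: 19.1
eef_pos: [448.1, 65.8, 162.3]
ee_rot: [0.706, -0.019, 0.708, 0.019]
force: [0.3, -0.4, 0.9]
grip_width: 0.997
t 19.1 p [448.1  65.8 162.3] zyaw 3.05 tilt 0.17 w 0.997 F [ 0.3 -0.4  0.9] q [-0.11  0.23  1.8   0.    1.11 -0.17]
turn 0.003 shift cm [12.13 -0.2   0.21]
[[365.54394418 144.89074288]
 [362.05992476 177.21393765]]
```

View pics/s6b.png

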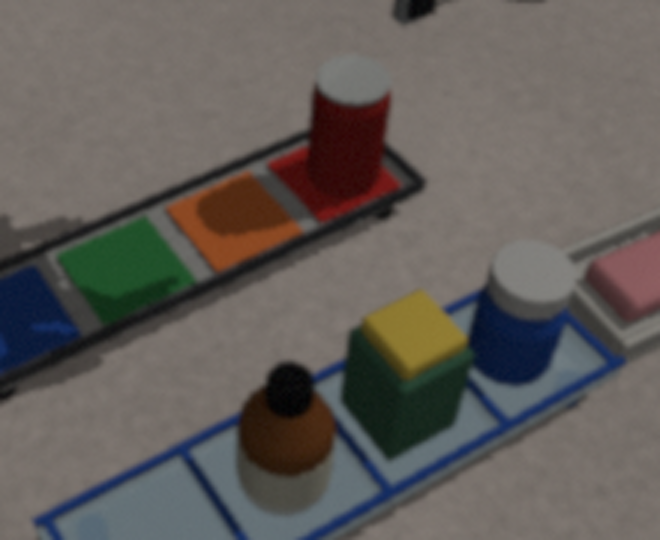

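```bash
python3 - <<'E'
from h import *
cal=vision.calibration('scene');print(plane(cal,[367.3,146.2],105))
# control: tub initial, from cb crop (290,210)/3 + (150,130)
print(plane(cal,[246.4,198.3],97), plane(cal,[287,190],105))
print(plane(vision.calibration('top'),[265.6,226.1],105))
E
```

```text
[[454.77546418  64.81864556 105.        ]]
[[ 465.54389371 -178.17693548   97.        ]] [[ 487.2167486  -113.90206902  105.        ]]
[[450.2414107  63.8966253 105.       ]]
```

All three stand upright in their bays. Both views put the can at y≈64. Gripping it.

```bash
python3 -m pendant '[[0,0,0,3,-0.1,0.3,1],[0,0,0,6,-0.1,0.3,1],[0,0,0,9,-0.1,0.3,1],[0,0,0,12,-0.1,0.3,1],[0,0,0,12,-0.1,0.3,1]]'; python3 -m pendant '[[0,0,0,0,0,0,1],[0,0,0,0,0,0,0],[0,0,0,0,0,0,0],[0,0,0,0,0,0,0],[0,0,0,0,0,0,0]]' 40;  python3 st.py; python3 -m pendant '[[0,0,0,-3,0,0,0],[0,0,0,-6.5,0,0,0],[0,0,0,-11.5,0,0,0],[0,0,0,-11.5,0,0,0],[0,0,0,-11.5,0,0,0]]';  python3 st.py 636.1 -169.1 158 2.9
```

```text
time_s: 19.77
eef_pos: [452.9, 62.7, 41.2]
ee_rot: [0.705, -0.017, 0.709, 0.018]
force: [0.1, 0.8, 0.2]
grip_width: 0.996
time_s: 20.4
eef_pos: [454.0, 63.1, 44.1]
ee_rot: [0.707, -0.018, 0.707, 0.018]
force: [-1.9, -0.4, 5.8]
grip_width: 0.575
t 20.4 p [454.   63.1  44.1] zyaw 2.91 tilt 0.05 w 0.575 F [-1.9 -0.4  5.8] q [-0.12  0.43  1.9  -0.    0.81 -0.17]
time_s: 21.02
eef_pos: [453.2, 63.3, 157.5]
ee_rot: [0.706, -0.018, 0.707, 0.018]
force: [-0.1, -0.2, -1.3]
grip_width: 0.574
t 21.02 p [453.2  63.3 157.5] zyaw 2.9 tilt 0.08 w 0.574 F [-0.1 -0.2 -1.3] q [-0.12  0.24  1.8  -0.    1.1  -0.17]
turn -0.0 shift cm [ -0.08 -24.13  17.1 ]
```

```bash
python3 -m pendant '[[0,0,0,0,-3,2.1,0],[0,0,0,0,-8,5.7,0],[0,0,0,0,-13,9.2,0],[0,0,0,0,-18,12.7,0],[0,0,0,0,-22,15.6,0]]';python3 -m pendant '[[0,0,0,0,-2.2,1.5,0],[0,0,0,0,-2.2,1.5,0],[0,0,0,0,-2.2,1.5,0],[0,0,0,0,-2.2,1.5,0],[0,0,0,0,-2.2,1.5,0]]';  python3 st.py 636.1 -169.1 43 2.9;python3 - <<'E'
from h import *
im=vision.capture('scene');
cv2.imwrite('pics/s7.png',im[:,:,::-1])
E
```

```text
time_s: 21.65
eef_pos: [621.0, -150.5, 155.8]
ee_rot: [0.706, -0.017, 0.708, 0.018]
force: [-0.1, 0.9, -1.6]
grip_width: 0.575
time_s: 22.28
eef_pos: [636.6, -169.3, 158.5]
ee_rot: [0.707, -0.018, 0.707, 0.018]
force: [-0.3, -0.0, -2.3]
grip_width: 0.578
t 22.27 p [ 636.6 -169.3  158.5] zyaw 2.93 tilt 0.0 w 0.578 F [-0.3 -0.  -2.3] q [-0.44  0.67  1.14  0.    1.33 -0.49]
turn 0.001 shift cm [11.55  0.02 -0.05]
```

View pics/s7.png

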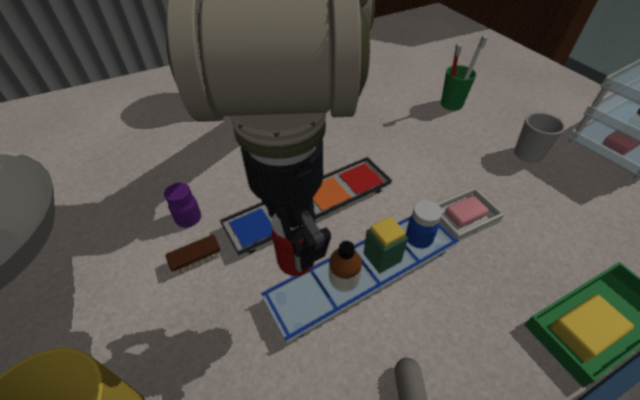

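The red can is held upright over the right bay at (292,252), and the others are still standing. Lowering it, then retreating high and to the side.

```bash
python3 -m pendant '[[0,0,0,4,0,0,0],[0,0,0,8,0,0,0],[0,0,0,10.5,0,0,0],[0,0,0,11.2,0,0,0],[0,0,0,11.5,0,0,0]]'; python3 -m pendant '[[0,0,0,0,0,0,0],[0,0,0,0,0,0,0],[0,0,0,0,0,0,0.8],[0,0,0,0,0,0,1],[0,0,0,0,0,0,1]]';  python3 st.py; python3 -m pendant '[[0,0,0,-3,0,0,1],[0,0,0,-7,0,0,1],[0,0,0,-12,0,0,1],[0,0,0,-15,0,0,1],[0,0,0,-15,0,0,1]]';  python3 st.py 380 -300 230 -30
```

```text
time_s: 22.95
eef_pos: [637.1, -170.0, 44.0]
ee_rot: [0.707, -0.018, 0.706, 0.018]
force: [0.6, -0.5, -1.2]
grip_width: 0.575
time_s: 23.58
eef_pos: [636.9, -169.9, 43.5]
ee_rot: [0.707, -0.018, 0.707, 0.018]
force: [0.0, -0.9, 1.0]
grip_width: 1.001
t 23.57 p [ 636.9 -169.9   43.5] zyaw 2.89 tilt 0.02 w 1.001 F [ 0.  -0.9  1. ] q [-0.44  0.79  1.25  0.    1.11 -0.49]
time_s: 24.2
eef_pos: [637.6, -170.2, 195.9]
ee_rot: [0.708, -0.019, 0.705, 0.017]
force: [-0.6, 0.7, 0.2]
grip_width: 1.0
t 24.2 p [ 637.6 -170.2  195.9] zyaw 2.9 tilt 0.29 w 1.0 F [-0.6  0.7  0.2] q [-0.44  0.64  1.09 -0.    1.41 -0.49]
turn 0.574 shift cm [ -3.49 -11.67 -26.36]
```

```bash
python3 -m pendant '[[0.574,0,0,-3.5,-11.7,-26.4,1],[0.574,0,0,-3.5,-11.7,-26.4,1],[0.574,0,0,-3.5,-11.7,-26.4,1],[0.574,0,0,-3.5,-11.7,-26.4,1],[0.574,0,0,-3.5,-11.7,-26.4,1]]'; python3 - <<'E'
from h import *
for n in('top','scene'):
    im=vision.capture(n);cv2.imwrite(f'pics/{n}9.png',im[:,:,::-1])
a=cv2.imread('pics/top9.png')[110:185,235:455];cv2.imwrite('pics/ce.png',cv2.resize(a,None,fx=3.5,fy=3.5,interpolation=cv2.INTER_CUBIC))
E
```

```text
time_s: 24.82
eef_pos: [376.7, -300.5, 227.5]
ee_rot: [0.682, 0.184, 0.683, -0.183]
force: [1.2, 0.2, 0.1]
grip_width: 1.001
```

View pics/ce.png

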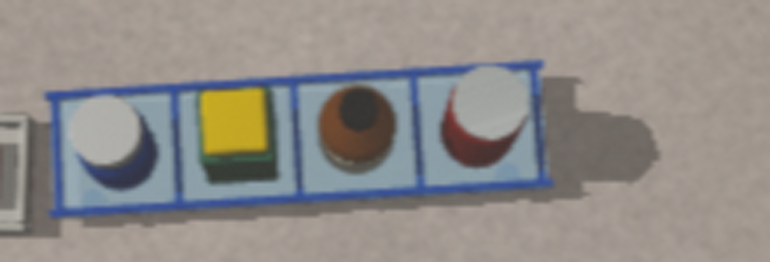

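View pics/scene9.png

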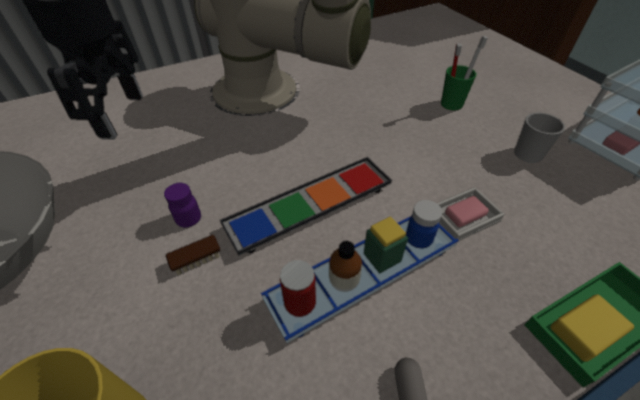

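```bash
python3 - <<'E'
from h import *
ct=vision.calibration('top');c0=np.array([629.9,-49.3]);a=np.radians(2.9);B=np.array([[np.cos(a),np.sin(a)],[-np.sin(a),np.cos(a)]])
for n,p,z in [('tub',(107,130),96),('talc',(235,120),100),('oil',(358,107),110),('can',(490,102),104)]:
    uv=[(p[0]+.5)/3.5-.5+235,(p[1]+.5)/3.5-.5+110];print(n,(B@(plane(ct,uv,z)[0,:2]-c0)).round(1))
cs=vision.calibration('scene')
for n,uv,z in [('tub',(426.5,212),96),('can',(297.5,274.5),104)]: print(n,(B@(plane(cs,uv,z)[0,:2]-c0)).round(1))
E
```

```text
tub [ -1.8 116.9]
talc [-1.6 37.1]
oil [ -0.9 -38.5]
can [  -1.5 -119.2]
tub [  5.3 114.8]
can [   3.6 -118.4]
```

```bash
python3 -m pendant '[[0,0,0,0,0,0,1],[0,0,0,0,0,0,1],[0,0,0,0,0,0,1],[0,0,0,0,0,0,1],[0,0,0,0,0,0,1]]'; python3 -c "
from rig import job;print(job.finish_job())"
```

```text
time_s: 25.55
eef_pos: [379.2, -299.9, 228.2]
ee_rot: [0.683, 0.183, 0.683, -0.183]
force: [-0.4, 0.7, 0.1]
grip_width: 1.001
the job is handed in; nothing more can be done
None
```

I moved all four toiletries into the new rack in reverse order and handed the job in at about 25.6 s. From left to right it now holds the blue tub, talc tin, amber bottle and red can. Nothing tipped over, and I had backed the gripper well clear before handing in.

**Position check:** the last top view put each thing within about 3 mm of its bay centre, against the 15 mm allowed. The scene view gave the tub and can x values 5–7 mm higher, and the tub about 5 mm short along the row, all still inside the limit. I saw a similar gap between the two cameras when first locating the tub and can. All four looked upright in both views.

**Force check:** the highest wrist force I read was about 22 N, as the talc and bottle touched down, against the 120 N limit.

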